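Unlock the push-and-turn cap of the short shoe-cleaner bottle

ROBOT

A 6-joint arm with a two-finger parallel gripper is mounted at the origin on the work surface. World frame = base frame: x ahead of the robot, y to its left, z up, the work surface at z = 0. Lengths are in mm, angles in rad, forces in N, time in s.
With the tool pointing down it reaches from about 275 to 850 mm from the base axis. Payload 19 kg.
Tool frame: the origin (TCP) lies midway between the tips of the shut fingers; the grasp point (between the pads) lies 19 mm behind it; z points along the fingers, x is the direction in which the jaws open and shut, and the axes are right-handed (so a half turn about z gives the same grasp; the last joint's range is limited). The gripper opens to 85 mm and grips with 20 to 120 N. Pads are 22 mm wide; open, the fingers measure 114 mm over their backs; the gripper's body (76 mm by 85 mm) begins 54 mm behind the grasp point. The pads swing forward as they close: fully open they stand 13 mm farther back than shut.
Start: joints at [1.185, 0.15, 1.437, -0, 1.554, -0.134], TCP at [143.266, 556.835, 231.267] pointing down, gripper open.
Joint ranges: [-2.8, 2.8], [-0.68, 2.1], [0.12, 2.68], [-1.39, 4.53], [0.16, 2.79], [-2.81, 2.81]. Speed limits (rad/s): [1.89, 1.89, 2.22, 3.01, 3.01, 3.01].

INTERFACE

Orientations are given as a unit quaternion [w, x, y, z].
In Python, from plant import sense, imaging, robot gives the robot as it stands.
- The arm moves only by the shell command python3 -m handwheel 'ROWS' [OPENING] [FORCE]. ROWS is JSON, a list of rows, each an object with "offset": the shift along the tool's x, y, z each as a share of 50 cm, from -1 to 1, a list of three; "dr": the turn, a rotation vector about the tool's x, y, z each as a share of 0.5 rad, from -1 to 1, a list of three. In form: [{"offset": [tx, ty, tz], "dr": [rx, ry, rz]}, ...]. A call has 1 to 5 rows; each row is the pose to reach, as a shift and turn from the pose measured when the call began, along the tool's axes at that moment; what a row does not reach only later rows make up. A row lasts 1/12 s, in which the tool goes at most 41.7 mm and 7.16 degrees, less where a joint would pass 70% of its speed; a pose out of reach is approached as far as the arm can. A call with a number of a shift or a turn outside -1 to 1 is refused whole. A call with a gripper value outside its range is refused whole. OPENING is the gripper's target within -1 to 1 (fully open at 1, half-way at 0, shut at -1), set as the call begins (- or left out, the last holds). The fingers move at their own pace and stop on an object; FORCE is the grip in N (left out, the last holds). Time passes only in rows, so rows that repeat a pose let the fingers close. It gives the time, the measured TCP pose, the force and the opening at its end, in the units of the state.
- sense(): the state, without advancing time (a new reading comes with each control period).
- imaging.grab_frame(name): name is "side" or "top" or "wrist"; returns (picture, depth): 420x560x3 uint8, red, green, blue; 420x560 float32, mm along the optical axis (not along the pixel's ray), 0 where there is no reading.
- imaging.camera_params(name): a dict with "fovy" (degrees; the focal length in pixels is half the picture's height over the tangent of half this angle, whatever the lens; pixels are square), "cx", "cy" (the principal point, pixels), "T" (4x4, takes a point from camera to world coordinates). Camera axes: x right, y down, z forward; pixel columns grow to the right and rows downward; lengths in mm; the calibration is good to about 2 mm. A picture is of the moment at which its call begins: read the wrist's pose just before it. camera_params takes no time and is no camera call; for the wrist camera it gives the pose at the moment of the call.
- robot.job_done(): hands the job in, once; it reports no verdict.
The state is a dict: "time_s": time; "q": joint angles; "qvel": joint speeds; "joint_torque": joint torques, N m; "position": TCP position; "orientation": TCP orientation; "ft_force": force on the tool from outside, world axes, zero at the start; "moment": the same for the moment, N m; "gripper_width": finger opening in mm.
Only numpy, scipy, OpenCV 4.12 (cv2) and the standard library are available. Lean on these libraries where they do the work, as an engineer would, in place of code of your own. Each camera call takes 0.05 s, during which the arm holds its last target.

TASK

Unlock the child-proof cap of the short, wide shoe-cleaner bottle in the tray: push its cap all the way down and, keeping it down, turn it anticlockwise (seen from above) until the collar's pointer reaches the stop nib on the bottle's shoulder. Then let go, so that the cap springs back up. Do not press the cap of the tall, slim bottle.

Things in the scene. Friction and masses are not known exactly. Their poses are not given: they have to be found in the camera images.
- short_cap (a point): Centre of the top face of the SHORT, WIDE bottle's cap (bottle: off-white plastic, 72 mm diameter, fixed in a socket of the white tray). The cap is a ribbed black cylinder, 40 mm diameter, 36 mm tall, top 124 mm above the bottle's underside; z up, x turns with the cap. Grip it across its diameter from above, any yaw; 46 mm below its top lies the collar with its pointer. It does not come off.
- short_press (a joint): How far the short bottle's cap is pushed down, m: 0 = up, 0.007 = fully down. A spring lifts it: 2 N to start, 9 N fully down. While up the cap only spins idly; from about 0.004 down, six lugs inside it catch six lugs of the inner cap, after up to 0.45 rad of idle turning, and turn it along.
- short_collar (a joint): Turn of the short bottle's inner cap with its black collar and pointer, rad: near 0 = locked, growing anticlockwise seen from above, 1.05 = pointer at the dark upright stop nib on the shoulder (unlocked). It takes about 0.07 N m and stays where it is left. It turns only with the cap pressed down, so the cap itself turns up to 1.5 rad in all.
- tall_cap (a point): Centre of the top face of the cap of the TALL, SLIM bottle (54 mm diameter, cap top 178 mm above its underside, same kind of cap), fixed in the other socket of the tray. Not to be pressed.

How it is judged:
By the outcome, as a careful person would: the job done as asked, in the order asked, and still so for the second after the job is handed in, with the robot touching nothing.
It also fails if it takes over 29 s, if anything falls off the work surface, if the arm or the gripper's body presses on something with over 40 N, if the wrist force passes 120 N, or if a joint passes its speed limit or range.

## Working session

There is one attempt and no reset: what is moved stays moved. The work goes in short steps, Python scripts to look and compute and a shell command to move; the robot and the scene stay as the last step left them, time stands still between calls to the robot, and variables do not carry over. Pictures are saved under pics/ and viewed, and the job is handed in when it is done.

```bash
mkdir -p pics; ls; python3 - <<'E'
from plant import sense, imaging, robot
import cv2
s=sense();print(s)
for n in("top","side"):
    p,d=imaging.grab_frame(n);cv2.imwrite(f"pics/{n}0.png",p[:,:,::-1])
    import numpy as np;np.save(f"pics/{n}0.npy",d)
    print(n,imaging.camera_params(n))
E
```

```text
pics
{'time_s': 0.0, 'q': array([ 1.18501608e+00,  1.50981439e-01,  1.43800357e+00, -2.30552298e-05,
        1.55381633e+00, -1.33995768e-01]), 'qvel': array([ 9.31803764e-04, -2.71822974e-05, -5.60383056e-04, -1.55964360e-03,
       -5.46838512e-05, -7.80803194e-04]), 'joint_torque': array([-1.86462225e-03, -7.13047743e+01, -5.70873034e+01, -3.44383752e-04,
        8.83627479e-03, -2.31721134e-05]), 'position': array([143.18282825, 556.63599164, 230.69173234]), 'orientation': array([ 3.13142523e-04,  7.90294793e-01,  6.12726509e-01, -5.17016875e-04]), 'ft_force': array([-0.63820102,  0.99748849, -0.68306399]), 'moment': array([ 0.00736891, -0.02509917,  0.01137538]), 'gripper_width': 85.4961513336919}
top {'fovy': 51.894576142246834, 'cx': 282.18414764506946, 'cy': 211.29249494342176, 'T': array([[ 9.47233093e-02, -9.62258672e-01,  2.55119074e-01,
         3.58126208e+02],
       [-9.95495833e-01, -9.25741185e-02,  2.04469670e-02,
         2.00070320e+01],
       [ 3.94215206e-03, -2.55906780e-01, -9.66693426e-01,
         8.82162263e+02],
       [ 0.00000000e+00,  0.00000000e+00,  0.00000000e+00,
         1.00000000e+00]])}
side {'fovy': 47.298437078178736, 'cx': 284.7027673402952, 'cy': 208.8198734765616, 'T': array([[-9.85608934e-01, -1.10308008e-01,  1.28090484e-01,
         4.66728602e+02],
       [-1.68958144e-01,  6.19048305e-01, -7.66963064e-01,
         5.81961809e+02],
       [ 5.30797083e-03, -7.77567579e-01, -6.28776976e-01,
         5.78325143e+02],
       [ 0.00000000e+00,  0.00000000e+00,  0.00000000e+00,
         1.00000000e+00]])}
```

View pics/top0.png

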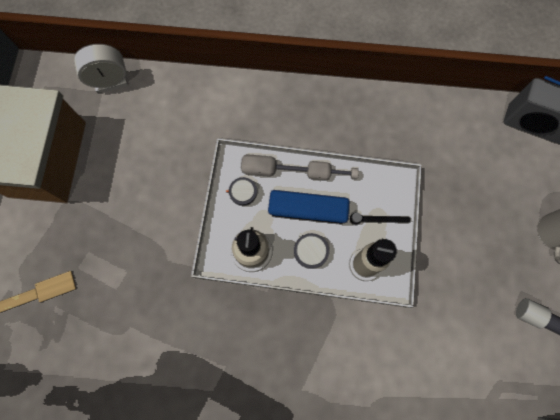

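View pics/side0.png

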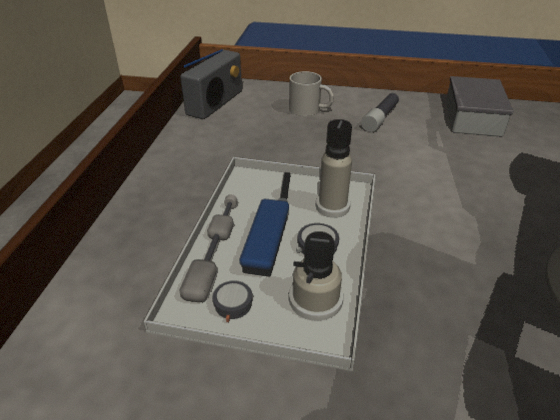

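The top view shows the short bottle's cap near (248,241) and the tall one's near (382,252). In the side view the short cap is near (320,242) and the tall cap near (339,128).

```bash
cat > h.py <<'E'
import numpy as np
from plant import imaging
def pt(n,u,v,z,H=420):
    c=imaging.camera_params(n);f=H/2/np.tan(np.radians(c['fovy']/2))
    r=np.array([(u-c['cx'])/f,(v-c['cy'])/f,1]);p=np.array(c['T']@np.r_[r*z,1])[:3];return p
def cloud(n,d):
    c=imaging.camera_params(n);H,W=d.shape;f=H/2/np.tan(np.radians(c['fovy']/2))
    v,u=np.mgrid[:H,:W];P=np.stack([(u-c['cx'])/f*d,(v-c['cy'])/f*d,d],-1)
    return P@c['T'][:3,:3].T+c['T'][:3,3]
E
python3 - <<'E'
from h import *
import cv2
for n,(u0,v0,u1,v1) in dict(top=(215,210,285,280),side=(270,215,370,325)).items():
    p=cv2.imread(f"pics/{n}0.png")[v0:v1,u0:u1];cv2.imwrite(f"pics/{n}0c.png",cv2.resize(p,None,fx=5.4,fy=5.4,interpolation=cv2.INTER_CUBIC))
    d=np.load(f"pics/{n}0.npy");C=cloud(n,d);Z=C[v0:v1,u0:u1].reshape(-1,3);ok=d[v0:v1,u0:u1].ravel()>0
    Z=Z[ok]
    print(n,np.histogram(Z[:,2],bins=range(-10,180,5)))
    zt=np.percentile(Z[:,2],99.5);T=Z[abs(Z[:,2]-zt)<5];print(zt,T.mean(0),T.min(0),T.max(0),len(T))
E
```

```text
top (array([   0,  572, 2742,   63,  115,  130,   20,   15,   34,   37,   59,
         14,   14,   73,  146,  309,   19,   43,   10,    1,    7,   10,
          9,   14,   13,    6,  157,  242,    0,    0,    0,    0,    0,
          0,    0,    0,    0]), array([-10,  -5,   0,   5,  10,  15,  20,  25,  30,  35,  40,  45,  50,
        55,  60,  65,  70,  75,  80,  85,  90,  95, 100, 105, 110, 115,
       120, 125, 130, 135, 140, 145, 150, 155, 160, 165, 170, 175]))
127.48317513573699 [498.54857602  92.60602555 125.50717796] [479.21591597  72.12028883 122.52385547] [518.55088742 113.01841596 129.33165943] 382
side (array([   0,  200, 4242, 1660,  188,  453,  194,  770,  124,  189,  447,
        156,  111,  119,  219,  344,  256,  110,  175,   52,   26,   67,
         76,   72,   84,   78,   85,  459,   13,    0,    0,    0,    0,
          0,    0,    0,    0]), array([-10,  -5,   0,   5,  10,  15,  20,  25,  30,  35,  40,  45,  50,
        55,  60,  65,  70,  75,  80,  85,  90,  95, 100, 105, 110, 115,
       120, 125, 130, 135, 140, 145, 150, 155, 160, 165, 170, 175]))
129.2976928030824 [499.80382584  94.30963371 128.06742382] [479.27376441  72.43998817 124.36926611] [519.46254378 112.60649601 130.89216521] 492
```

```bash
python3 - <<'E'
import cv2,numpy as np
a=cv2.imread("pics/top0c.png");b=cv2.imread("pics/side0c.png");b=cv2.resize(b,(400,440));a=cv2.resize(a,(390,440));cv2.imwrite("pics/c0.png",np.hstack([a,b]))
E
```

```text
(no output)
```

View pics/c0.png

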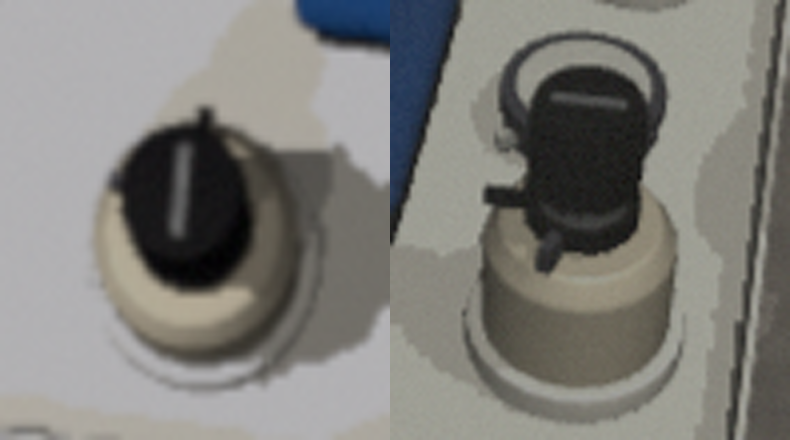

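The short cap's top centre is about (499, 92.5, 126.5), which is what tray floor plus 124 mm should give. The pointer is on the +x side and the nib on the +y side, so +x to +y is anticlockwise, as expected. I'll move above it, turning towards yaw ~0.3 so the wrist has room.

```bash
python3 -m handwheel '[{"offset":[-0.72,0.92,0],"dr":[0,0,1]},{"offset":[-0.72,0.92,0],"dr":[0,0,1]},{"offset":[-0.72,0.92,0],"dr":[0,0,1]},{"offset":[-0.72,0.92,0],"dr":[0,0,1]},{"offset":[-0.72,0.92,0],"dr":[0,0,1]}]' 1 60
cat > g.py <<'E'
import numpy as np,sys
from scipy.spatial.transform import Rotation as R
from plant import sense
s=sense();t=np.array(eval(sys.argv[1]));q=s['orientation'];r=R.from_quat(np.r_[q[1:],q[0]])
m=r.as_matrix();print('t',round(s['time_s'],2),'pos',s['position'].round(1),'yaw',np.arctan2(m[1,0],m[0,0]).round(3),'off',(m.T@(t-s['position'])/500).round(3),'z',m[:,2].round(4),'F',s['ft_force'].round(1),'M',s['moment'].round(2),'w',round(s['gripper_width'],1),'q',s['q'].round(2))
E
python3 g.py [499,92.5,230]
```

```text
time_s: 0.52
position: [270.6, 389.8, 230.9]
orientation: [0.0, 0.919, 0.394, -0.0]
ft_force: [0.7, 0.0, -0.4]
gripper_width: 85.5
t 0.52 pos [270.6 389.8 230.9] yaw 0.81 off [-0.116  0.741  0.002] z [-6.0e-04 -1.2e-03 -1.0e+00] F [ 0.7  0.  -0.4] M [-0.01 -0.05 -0.01] w 85.5 q [ 0.8  -0.06  1.66 -0.    1.55 -0.01]
```

```bash
python3 -m handwheel '[{"offset":[-0.116,0.741,0],"dr":[0,0,1]},{"offset":[-0.116,0.741,0],"dr":[0,0,1]},{"offset":[-0.116,0.741,0],"dr":[0,0,1]},{"offset":[-0.116,0.741,0],"dr":[0,0,1]},{"offset":[-0.116,0.741,0],"dr":[0,0,1]}]' 1 60
python3 g.py [499,92.5,230]
```

```text
time_s: 0.93
position: [397.3, 224.2, 231.2]
orientation: [0.001, 0.989, 0.15, -0.0]
ft_force: [0.4, 0.1, 0.2]
gripper_width: 85.8
t 0.93 pos [397.3 224.2 231.2] yaw 0.301 off [0.116 0.312 0.003] z [-4.0e-04 -1.1e-03 -1.0e+00] F [0.4 0.1 0.2] M [ 0.01 -0.02 -0.04] w 85.8 q [ 0.35 -0.1   1.69 -0.    1.55  0.04]
```

```bash
python3 -m handwheel '[{"offset":[0.116,0.312,0],"dr":[0,0,0]},{"offset":[0.116,0.312,0],"dr":[0,0,0]},{"offset":[0.116,0.312,0],"dr":[0,0,0]},{"offset":[0.116,0.312,0],"dr":[0,0,0]},{"offset":[0.116,0.312,0],"dr":[0,0,0]}]' 1 60
python3 - <<'E'
from h import *
import cv2
c=imaging.camera_params("wrist");p,d=imaging.grab_frame("wrist");cv2.imwrite("pics/w1.png",p[:,:,::-1])
H,W=d.shape;f=H/2/np.tan(np.radians(c['fovy']/2))
C=cloud("wrist",d);ok=(d>0)&(abs(C[...,2]-127)<5)&(np.hypot(C[...,0]-499,C[...,1]-92)<40);T=C[ok]
print(len(T),T.mean(0),T.min(0),T.max(0));print(c['T'])
E
python3 g.py [499,92.5,230]
```

```text
time_s: 1.35
position: [501.8, 87.4, 230.4]
orientation: [0.001, 0.989, 0.148, -0.001]
ft_force: [0.2, 0.8, -0.2]
gripper_width: 85.1
2254 [496.71585597  97.19360484 127.57167014] [476.45053284  76.03268836 122.02798208] [517.67113913 116.6321956  130.29375787]
[[ 9.56264779e-01  2.78840358e-01  8.83500257e-02  4.78704103e+02]
 [ 2.92494399e-01 -9.09336418e-01 -2.95895767e-01  1.63919502e+02]
 [-2.16778571e-03  3.08796588e-01 -9.51125632e-01  3.72572402e+02]
 [ 0.00000000e+00  0.00000000e+00  0.00000000e+00  1.00000000e+00]]
t 1.4 pos [500.5  89.5 230.4] yaw 0.297 off [-0.001 -0.007  0.001] z [-0.0018 -0.0016 -1.    ] F [-0.2 -0.2  0.1] M [ 0.01  0.04 -0.03] w 85.1 q [ 0.03  0.01  1.59 -0.    1.54 -0.27]
```

View pics/w1.png

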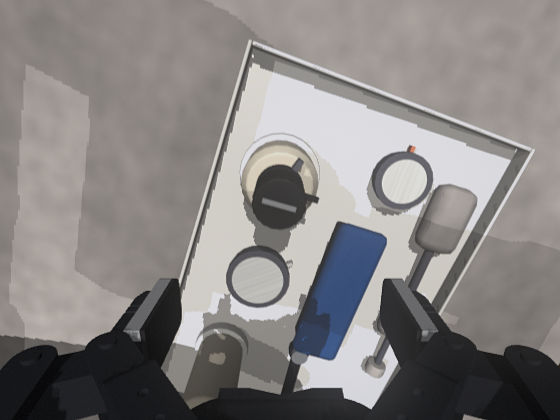

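The wrist view shows the short cap at about (280,195), the collar arms at (300,165) and (313,200), and the tall bottle at the bottom left near (215,360). The arm was still settling, so I'll measure again at rest.

```bash
python3 -m handwheel '[{"offset":[0,-0.006,0.0],"dr":[0,0,0]},{"offset":[0,-0.006,0],"dr":[0,0,0]},{"offset":[0,-0.006,0],"dr":[0,0,0]},{"offset":[0,-0.006,0],"dr":[0,0,0]}]' 0.4 60
python3 - <<'E'
from h import *
import cv2
c=imaging.camera_params("wrist");p,d=imaging.grab_frame("wrist");cv2.imwrite("pics/w2.png",p[:,:,::-1])
C=cloud("wrist",d);ok=(d>0)&(abs(C[...,2]-127)<4)&(np.hypot(C[...,0]-499,C[...,1]-92)<40);T=C[ok]
print(len(T),T.mean(0),T.min(0),T.max(0),(T.min(0)+T.max(0))/2)
cv2.imwrite("pics/w2c.png",cv2.resize(p[120:260,210:350,::-1],(580,580),interpolation=cv2.INTER_CUBIC))
for u in [(499,92.5,127),(497,97,127)]:
    f=210/np.tan(np.radians(c['fovy']/2));q=np.linalg.inv(c['T'])@np.r_[u,1];print(u,c['cx']+f*q[0]/q[2],c['cy']+f*q[1]/q[2])
E
python3 g.py [499,92.5,230]
```

```text
time_s: 1.73
position: [499.1, 93.3, 230.6]
orientation: [0.001, 0.989, 0.149, -0.001]
ft_force: [-0.2, -0.1, 0.1]
gripper_width: 59.5
2185 [498.24943478  94.8757249  127.61626184] [478.08090832  72.99138138 123.00507149] [519.28134439 114.70776665 129.89230814] [498.68112635  93.84957402 126.44868982]
(499, 92.5, 127) 280.33158361458425 215.50237479685902
(497, 97, 127) 279.5401368422514 209.24893924494665
t 1.78 pos [499.2  93.3 230.6] yaw 0.299 off [-0.001  0.001  0.001] z [-0.0014 -0.0016 -1.    ] F [ 0.1 -0.   0. ] M [0.01 0.04 0.02] w 59.7 q [ 0.03  0.01  1.59 -0.    1.54 -0.26]
```

View pics/w2c.png

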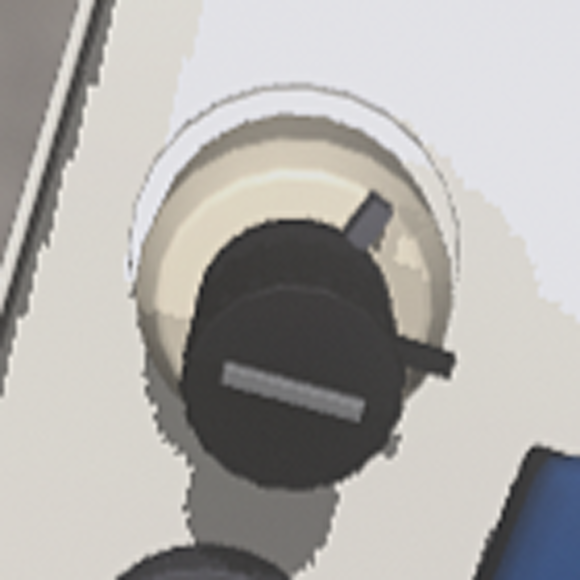

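The top centre refines to about (499, 93.3, 127), so the tool is aligned. I can see the pointer (right arm, crop 425,355) and the nib (upright, crop 372,215). Next I descend.

```bash
python3 -m handwheel '[{"offset":[0,0,0.08],"dr":[0,0,0]},{"offset":[0,0,0.16],"dr":[0,0,0]},{"offset":[0,0,0.22],"dr":[0,0,0]},{"offset":[0,0,0.26],"dr":[0,0,0]},{"offset":[0,0,0.283],"dr":[0,0,0]}]' 0.4 60
python3 g.py [499,93.3,89]
python3 -m handwheel '[{"offset":[0,0,0],"dr":[0,0,0]},{"offset":[0,0,0],"dr":[0,0,0]}]' 
python3 g.py [499,93.3,89]
```

```text
time_s: 2.2
position: [497.7, 93.6, 86.8]
orientation: [0.001, 0.989, 0.149, -0.002]
ft_force: [0.1, 0.4, 0.6]
gripper_width: 59.7
t 2.2 pos [497.7  93.6  86.8] yaw 0.3 off [ 0.002  0.001 -0.004] z [-0.0041 -0.0017 -1.    ] F [0.1 0.4 0.6] M [ 0.02 -0.02  0.03] w 59.7 q [ 0.03  0.11  1.79 -0.    1.25 -0.26]
time_s: 2.37
position: [497.5, 93.9, 87.1]
orientation: [0.0, 0.989, 0.15, -0.002]
ft_force: [0.6, -0.0, 0.1]
gripper_width: 59.6
t 2.37 pos [497.5  93.9  87.1] yaw 0.3 off [ 0.002  0.002 -0.004] z [-0.0046 -0.0016 -1.    ] F [ 0.6 -0.   0.1] M [ 0.01  0.02 -0.02] w 59.6 q [ 0.04  0.11  1.79 -0.    1.25 -0.26]
```

```bash
python3 -m handwheel '[{"offset":[0.003,0.002,-0.004],"dr":[0,0,0]},{"offset":[0.003,0.002,-0.004],"dr":[0,0,0]}]' 0.4 60
python3 g.py [499,93.3,89]
python3 -m handwheel '[{"offset":[0,0,0],"dr":[0,0,0]},{"offset":[0,0,0],"dr":[0,0,0]},{"offset":[0,0,0],"dr":[0,0,0]},{"offset":[0,0,0],"dr":[0,0,0]},{"offset":[0,0,0],"dr":[0,0,0]}]' -0.6 60
python3 g.py [499,93.3,82]
python3 -c "
from plant import imaging
import cv2
p,d=imaging.grab_frame('side');cv2.imwrite('pics/s3.png',cv2.resize(p[170:330,230:430,::-1],(750,600)))"
```

```text
time_s: 2.53
position: [500.4, 93.5, 91.0]
orientation: [0.001, 0.989, 0.15, -0.001]
ft_force: [1.0, 0.3, -0.3]
gripper_width: 59.8
t 2.53 pos [500.4  93.5  91. ] yaw 0.301 off [-0.003 -0.     0.004] z [-0.0017 -0.0016 -1.    ] F [ 1.   0.3 -0.3] M [-0.03 -0.    0.06] w 59.8 q [ 0.03  0.11  1.78 -0.    1.26 -0.27]
time_s: 2.95
position: [500.1, 93.3, 91.6]
orientation: [0.001, 0.989, 0.15, -0.001]
ft_force: [-7.4, -2.9, 3.1]
gripper_width: 38.6
t 2.95 pos [500.1  93.3  91.6] yaw 0.301 off [-0.002 -0.001  0.019] z [-0.0021 -0.002  -1.    ] F [-7.4 -2.9  3.1] M [-0.37  0.78 -0.08] w 38.6 q [ 0.03  0.11  1.78 -0.    1.26 -0.27]
```

View pics/s3.png

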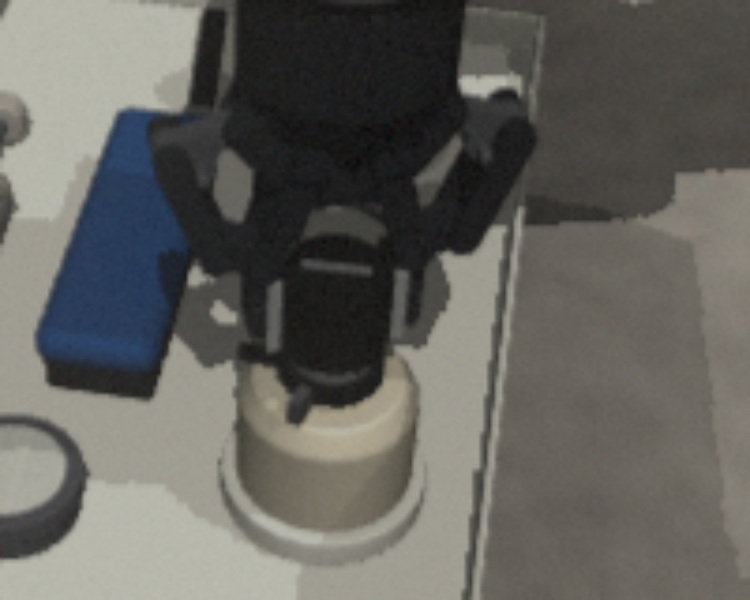

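The cap is gripped at 38.6 mm, with the fingertips above the collar. Next I press, trimming about 1.5 mm in -x to remove the side load.

```bash
python3 -m handwheel '[{"offset":[-0.003,0,0.005],"dr":[0,0,0]},{"offset":[-0.003,0,0.01],"dr":[0,0,0]},{"offset":[-0.003,0,0.014],"dr":[0,0,0]},{"offset":[-0.003,0,0.014],"dr":[0,0,0]},{"offset":[-0.003,0,0.014],"dr":[0,0,0]}]'
python3 g.py [499,93.3,82]
```

```text
time_s: 3.42
position: [499.8, 93.0, 86.4]
orientation: [0.001, 0.989, 0.15, 0.001]
ft_force: [-4.6, 0.2, 18.6]
gripper_width: 39.1
t 3.42 pos [499.8  93.   86.4] yaw 0.301 off [-0.001 -0.001  0.009] z [ 0.0014 -0.0016 -1.    ] F [-4.6  0.2 18.6] M [ 0.26  0.08 -0.02] w 39.1 q [ 0.03  0.11  1.79 -0.    1.24 -0.27]
```

Fz of 18.6 N is more than the 9 N spring, so the cap is bottomed. I'll turn anticlockwise (about -z of the tool), keeping the downward bias.

```bash
python3 -m handwheel '[{"offset":[-0.001,0,0.004],"dr":[0,0,-0.2]},{"offset":[-0.001,0,0.004],"dr":[0,0,-0.4]},{"offset":[-0.001,0,0.004],"dr":[0,0,-0.6]},{"offset":[-0.001,0,0.004],"dr":[0,0,-0.8]},{"offset":[-0.001,0,0.004],"dr":[0,0,-1]}]'
python3 g.py [499,93.3,82]
```

```text
time_s: 3.83
position: [499.9, 93.1, 86.4]
orientation: [0.001, 0.92, 0.392, 0.002]
ft_force: [-8.7, 1.8, 22.9]
gripper_width: 39.2
t 3.83 pos [499.9  93.1  86.4] yaw 0.805 off [-0.001 -0.002  0.009] z [ 0.0038 -0.001  -1.    ] F [-8.7  1.8 22.9] M [ 0.72  1.15 -0.05] w 39.2 q [ 0.03  0.11  1.79 -0.    1.24 -0.77]
```

```bash
python3 -m handwheel '[{"offset":[-0.002,-0.002,0.004],"dr":[0,0,-0.2]},{"offset":[-0.002,-0.002,0.004],"dr":[0,0,-0.4]},{"offset":[-0.002,-0.002,0.004],"dr":[0,0,-0.6]},{"offset":[-0.002,-0.002,0.004],"dr":[0,0,-0.8]},{"offset":[-0.002,-0.002,0.004],"dr":[0,0,-1]}]'
python3 g.py [499,93.3,82]
python3 -c "
from plant import imaging
import cv2
p,d=imaging.grab_frame('side');cv2.imwrite('pics/s4.png',cv2.resize(p[170:330,230:430,::-1],(750,600)))"
```

```text
time_s: 4.25
position: [499.5, 93.4, 86.4]
orientation: [0.002, 0.793, 0.609, 0.003]
ft_force: [-5.4, 1.7, 21.8]
gripper_width: 38.4
t 4.25 pos [499.5  93.4  86.4] yaw 1.31 off [-0.    -0.001  0.009] z [ 7.1e-03 -1.0e-04 -1.0e+00] F [-5.4  1.7 21.8] M [ 1.13  0.79 -0.03] w 38.4 q [ 0.03  0.1   1.79 -0.    1.24 -1.28]
```

View pics/s4.png

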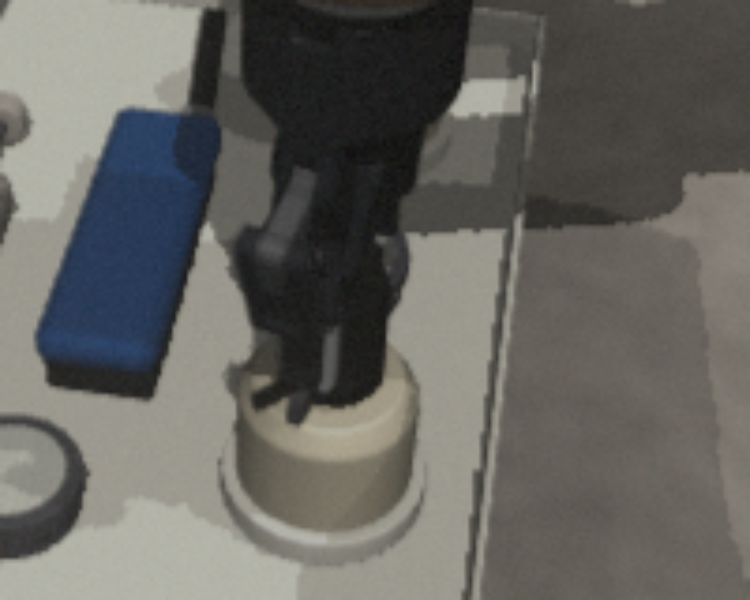

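The pointer has moved from (255,355) to (268,397) and the nib is at (298,405), so the lugs are engaged. I'll keep turning.

```bash
python3 -m handwheel '[{"offset":[0,0,0.004],"dr":[0,0,-0.2]},{"offset":[0,-0.001,0.004],"dr":[0,0,-0.35]},{"offset":[0,-0.001,0.004],"dr":[0,0,-0.5]},{"offset":[0,-0.001,0.004],"dr":[0,0,-0.6]},{"offset":[0,-0.001,0.004],"dr":[0,0,-0.7]}]'
python3 g.py [499,93.3,82]
python3 -c "
from plant import imaging
import cv2
p,d=imaging.grab_frame('side');cv2.imwrite('pics/s5.png',cv2.resize(p[240:310,270:360,::-1],(770,600),interpolation=2))"
```

```text
time_s: 4.72
position: [499.7, 93.5, 86.4]
orientation: [0.003, 0.671, 0.741, 0.003]
ft_force: [-2.4, -4.1, 38.6]
gripper_width: 38.5
t 4.72 pos [499.7  93.5  86.4] yaw 1.67 off [-0.    -0.001  0.009] z [ 9.5e-03  2.0e-04 -1.0e+00] F [-2.4 -4.1 38.6] M [ 0.02  0.22 -0.03] w 38.5 q [ 0.03  0.1   1.79 -0.    1.24 -1.64]
```

View pics/s5.png

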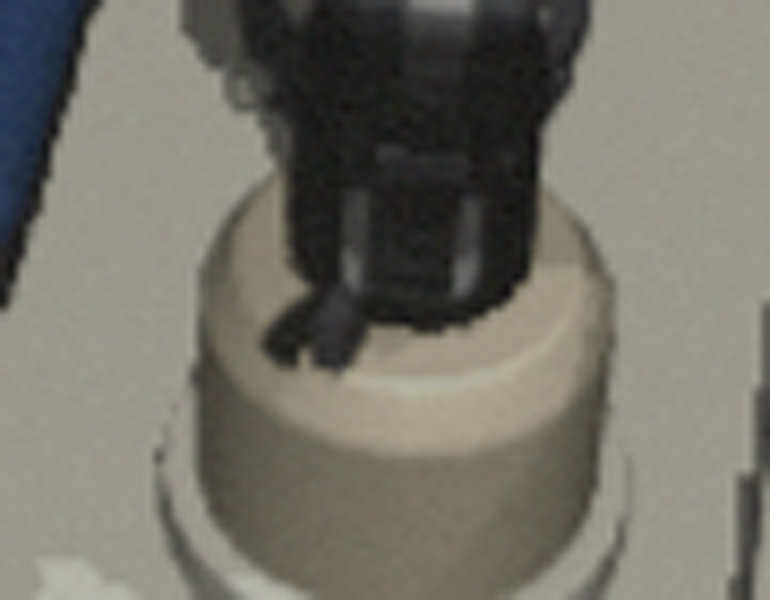

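The pointer at (290,335) is almost touching the nib at (340,335). I'll ease the push and finish the turn in small steps, watching the z moment for the stop.

```bash
python3 -m handwheel '[{"offset":[0,0,0.002],"dr":[0,0,-0.08]},{"offset":[0,0,0.002],"dr":[0,0,-0.16]},{"offset":[0,0,0.002],"dr":[0,0,-0.24]},{"offset":[0,0,0.002],"dr":[0,0,-0.24]}]'
python3 g.py [499,93.3,82]
python3 -c "
from plant import imaging
import cv2
p,d=imaging.grab_frame('side');cv2.imwrite('pics/s6.png',cv2.resize(p[240:310,270:360,::-1],(770,600),interpolation=2))"
```

```text
time_s: 5.1
position: [500.9, 93.4, 87.5]
orientation: [0.005, 0.623, 0.782, 0.004]
ft_force: [-5.1, -1.5, 16.9]
gripper_width: 38.7
t 5.1 pos [500.9  93.4  87.5] yaw 1.797 off [ 0.001 -0.004  0.011] z [ 1.330e-02  2.000e-04 -9.999e-01] F [-5.1 -1.5 16.9] M [-0.37  0.63 -0.88] w 38.7 q [ 0.03  0.1   1.79 -0.    1.23 -1.76]
```

View pics/s6.png

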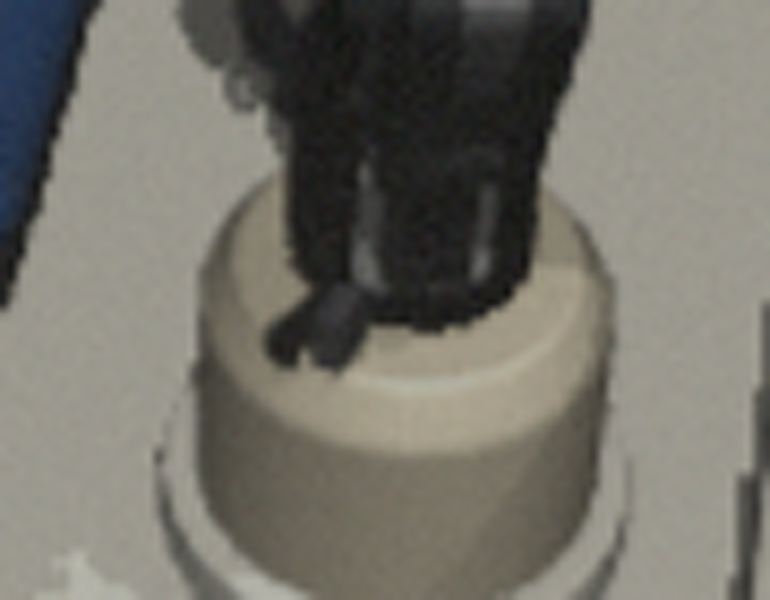

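Mz has jumped to -0.88 N·m against 0.07 N·m for turning, and the pointer hardly moved. That is the stop at the nib. Now I open the gripper to 60 mm and let the cap spring up.

```bash
python3 -m handwheel '[{"offset":[0,0,0],"dr":[0,0,0]},{"offset":[0,0,0],"dr":[0,0,0]},{"offset":[0,0,0],"dr":[0,0,0]},{"offset":[0,0,0],"dr":[0,0,0]},{"offset":[0,0,0],"dr":[0,0,0]}]' 0.4 60
python3 g.py [499,93.3,230]
python3 -m handwheel '[{"offset":[0,0,-0.03],"dr":[0,0,0]},{"offset":[0,0,-0.08],"dr":[0,0,0]},{"offset":[0,0,-0.15],"dr":[0,0,0]},{"offset":[0,0,-0.23],"dr":[0,0,0]},{"offset":[0,0,-0.28],"dr":[0,0,0]}]'
python3 g.py [499,93.3,230]
```

```text
time_s: 5.57
position: [500.8, 93.4, 87.3]
orientation: [0.005, 0.624, 0.782, 0.004]
ft_force: [-0.2, -0.1, 0.4]
gripper_width: 59.9
t 5.57 pos [500.8  93.4  87.3] yaw 1.795 off [-0.     0.    -0.285] z [ 1.290e-02  2.000e-04 -9.999e-01] F [-0.2 -0.1  0.4] M [-0.04 -0.04  0.01] w 59.9 q [ 0.03  0.1   1.79 -0.    1.23 -1.76]
time_s: 5.98
position: [499.2, 93.4, 230.8]
orientation: [0.006, 0.624, 0.782, 0.005]
ft_force: [1.2, -0.9, 0.7]
gripper_width: 59.8
t 5.98 pos [499.2  93.4 230.8] yaw 1.795 off [-0.    -0.001  0.002] z [ 1.550e-02  3.000e-04 -9.999e-01] F [ 1.2 -0.9  0.7] M [-0.02 -0.05 -0.  ] w 59.8 q [ 0.03 -0.    1.6  -0.    1.53 -1.76]
```

```bash
python3 -m handwheel '[{"offset":[0,0,0],"dr":[0,0,0]},{"offset":[0,0,0],"dr":[0,0,0]}]' 
python3 - <<'E'
from h import *
import cv2
p,d=imaging.grab_frame('side');a=cv2.resize(p[215:325,270:370,::-1],(400,440),interpolation=2)
C=cloud("side",d);ok=(d>0)&(C[...,2]>116)&(C[...,2]<140)&(np.hypot(C[...,0]-499,C[...,1]-93)<17);print(len(C[ok]),np.median(C[ok],0))
p,d=imaging.grab_frame('wrist');b=p[...,::-1];cv2.imwrite('pics/w7.png',b);np.save('pics/w7.npy',d)
C=cloud("wrist",d);ok=(d>0)&(C[...,2]>100)&(C[...,2]<140)&(np.hypot(C[...,0]-499,C[...,1]-93)<14);print(len(C[ok]),np.median(C[ok],0))
c=imaging.camera_params("wrist");f=210/np.tan(np.radians(c['fovy']/2));q=np.linalg.inv(c['T'])@np.r_[499,93.3,100,1];u,v=int(c['cx']+f*q[0]/q[2]),int(c['cy']+f*q[1]/q[2]);print(u,v)
b=cv2.resize(b[max(0,v-70):v+70,u-60:u+60],(380,440),interpolation=2);cv2.imwrite('pics/f7.png',np.hstack([a,b]))
E
```

```text
time_s: 6.15
position: [499.8, 93.5, 232.5]
orientation: [0.007, 0.624, 0.782, 0.006]
ft_force: [-0.8, -0.6, -1.0]
gripper_width: 59.9
332 [499.02324227  93.4762494  128.41318624]
1053 [498.6325472   92.85911869 126.93976423]
279 201
```

View pics/f7.png

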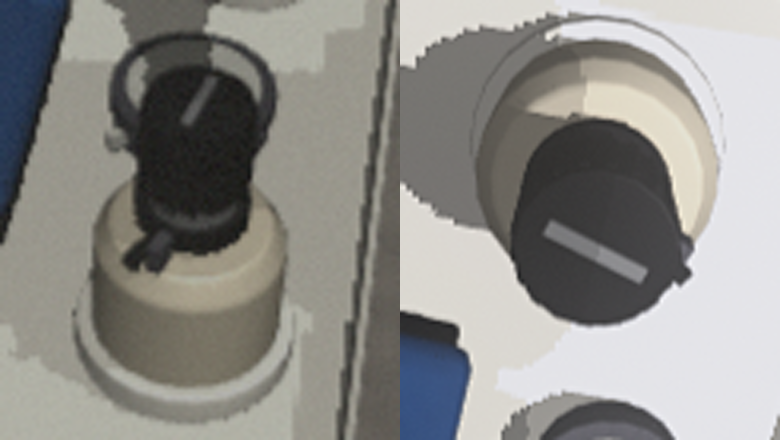

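The cap is back up (127 mm) and the pointer appears to touch the nib. There's plenty of time, so I'll swing the wrist back for a clear look at the contact.

```bash

python3 -m handwheel '[{"offset":[0,0,0],"dr":[0,0,1]},{"offset":[0,0,0],"dr":[0,0,1]},{"offset":[0,0,0],"dr":[0,0,1]},{"offset":[0,0,0],"dr":[0,0,1]},{"offset":[0,0,0],"dr":[0,0,1]}]' >/dev/null
python3 -m handwheel '[{"offset":[0,0,0],"dr":[0,0,1]},{"offset":[0,0,0],"dr":[0,0,1]},{"offset":[0,0,0],"dr":[0,0,1]},{"offset":[0,0,0],"dr":[0,0,1]},{"offset":[0,0,0],"dr":[0,0,1]}]' >/dev/null
python3 -m handwheel '[{"offset":[0,0,0],"dr":[0,0,0.8]},{"offset":[0,0,0],"dr":[0,0,0.8]},{"offset":[0,0,0],"dr":[0,0,0.8]},{"offset":[0,0,0],"dr":[0,0,0.8]},{"offset":[0,0,0],"dr":[0,0,0.8]}]'
python3 - <<'E'
from h import *
import cv2
p,d=imaging.grab_frame('wrist');b=p[...,::-1]
c=imaging.camera_params("wrist");f=210/np.tan(np.radians(c['fovy']/2));q=np.linalg.inv(c['T'])@np.r_[499,93.3,90,1];u,v=int(c['cx']+f*q[0]/q[2]),int(c['cy']+f*q[1]/q[2])
cv2.imwrite('pics/w8.png',cv2.resize(b[v-60:v+60,u-60:u+60],(600,600),interpolation=2))
E
```

```text
time_s: 7.5
position: [497.9, 93.4, 226.4]
orientation: [0.001, 0.981, 0.194, 0.004]
ft_force: [-0.9, 0.2, 1.3]
gripper_width: 59.8
```

View pics/w8.png

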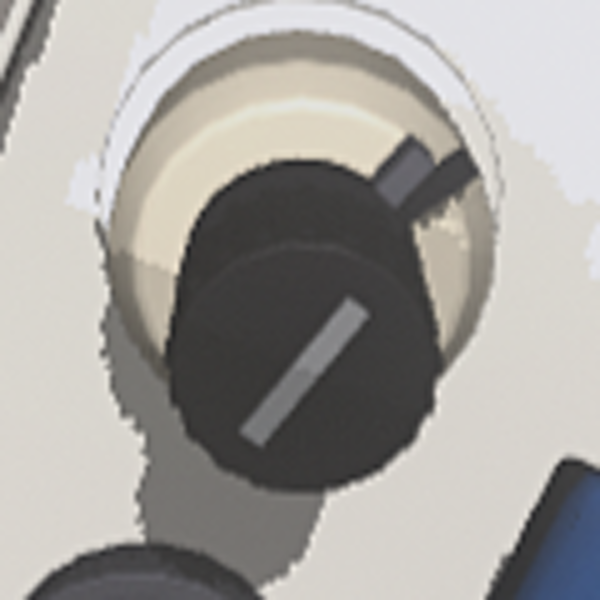

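The pointer (445,180) is touching the nib (405,170), the cap is up, and the robot is clear of everything.

```bash
python3 -c "
from plant import robot;print(robot.job_done())"; python3 g.py [499,93.3,230]
```

```text
the job is handed in; nothing more can be done
None
the job is handed in; nothing more can be done
```

The short bottle's cap is unlocked, and I handed the job in at about 7.5 s. I gripped the cap from above and pressed it down until the force passed the spring's 9 N, to about 19 N. I then turned it about 1.5 rad anticlockwise, released it and lifted clear. I did not touch the tall bottle.

- **Turn:** the moment about z jumped to -0.88 N·m at the end of the turn. In the last wrist picture the pointer lies against the stop nib.
- **Cap up:** after release its top measured about 127 mm, the same as before the press.
- **Robot clear:** before hand-in the gripper was about 100 mm above the cap, with wrist force close to zero.
- **Forces:** the highest downward push I read was 38.6 N, near the end of the turn. It came through the fingers, and I eased it straight away.

No check failed. The two depth readings of the cap's height differed by about 1.5 mm (126.9 from the wrist camera, 128.4 from the side camera), which is within the calibration.

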